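# Open the food-waste caddy with its pedal, bin the lemon, shut the lid

## Task

The lemon has gone off. Press the pedal of the food-waste caddy right down to its stop so that the lid swings up and stays open, put the lemon into the caddy, then push the lid fully shut again. Leave the garlic bulb and the coffee tamper where they are.

Things in the scene. Friction and masses are not known exactly. Their poses are not given: they have to be found in the camera images.
- caddy: White food-waste caddy fixed to the worktop, 150 x 150 mm, 135 mm high, green lid, black pedal at the front. Origin: middle of its underside, on the worktop; its x axis points from the front (pedal side) to the back (hinge side), y to its left, z up. It stands turned by up to 0.25 rad. The open-topped bucket is 142 x 142 mm inside, walls 4 mm, inner floor at z = 49 mm, rim at z = 135 mm.
- pedal (a joint): The pedal's angle: 0 up (spring-held), 0.36 rad at its lower stop. The pedal pivots about the caddy's y axis at x = -60, z = 34 mm in the caddy's frame. Fully down takes about 10 N on the pad; let go, it springs up by itself.
- pedal_pad (a point): Middle of the top face of the black ribbed pedal pad, 66 mm wide (caddy's y) and 52 mm long, 8 mm thick; it reaches 17 mm farther to the front of this point. With the pedal up it lies at x = -129, z = 48 mm in the caddy's frame, with the pedal down about 25 mm lower. The front lip of the closed lid ends 14 mm behind this point (towards the caddy) and 93 mm above it, so the gripper must lean back, wrist away from the caddy, to clear it.
- lid (a joint): The lid's angle: 0 shut, opening upward about the rear hinge. Pressing the pedal lifts it (3.3 times the pedal's angle, to about 1.19 rad); a stiff hinge lets it stay where it is left when the pedal rises. Fully up it leans forward over the back half of the bucket, its front edge about 318 mm above the worktop, so the tool should lean away from it when reaching in. Its range ends at 1.25 rad. Pushing the lid does not move the pedal. Less than 1 N at its front edge moves it.
- lid_hinge (a point): Middle of the lid's hinge axis, at x = 79, z = 138 mm in the caddy's frame; the axis runs along the caddy's y. Does not move with the lid.
- lid_lip (a point): Middle of the lid's front edge, on its upper (outer) face, 194 mm from the hinge axis. The lid is a flat slab, 160 mm wide, 6 mm thick, and overhangs the caddy's front by 40 mm. Moves with the lid.
- lemon_mid (a point): Centre of the yellow lemon, 71 x 53 x 51 mm, its long axis along this point's x axis, lying loose on the worktop, about 0.09 kg.
- garlic_mid (a point): Centre of the white garlic bulb, 56 mm in diameter and height, loose; to be left alone.
- tamper_mid (a point): Centre of the coffee tamper (steel disc foot 50 mm in diameter, brown wooden handle), 73 mm high, standing loose; to be left alone.
There are look-alikes about, which are no part of the job. Of the things like the part that bears lemon_mid, leave any that is purple; of the rest the larger one is meant.

How it is judged (in metres and radians):
On the way, in this order (a step that is already met when the one before it is completed fails the run):
1. the pedal is pressed down to its stop and the lid is up (value of joint pedal above 0.34 rad and value of joint lid above 1 rad), for 0.2 s.
2. the lemon is inside the caddy, let go (x of lemon_mid in the frame of caddy between -0.071 and 0.071 m and y of lemon_mid in the frame of caddy between -0.071 and 0.071 m and z of lemon_mid in the frame of caddy below 0.12 m and contact force between lemon and the fingers below 0.1 N), for 0.2 s.
3. the lid is shut (value of joint lid below 0.05 rad), for 0.2 s.
At the end, for the whole second after the job is handed in: The lemon lies inside the caddy's bucket, the lid is shut (within 0.05 rad) and the pedal is up again (within 0.05 rad) (x of lemon_mid in the frame of caddy between -0.071 and 0.071 m and y of lemon_mid in the frame of caddy between -0.071 and 0.071 m and z of lemon_mid in the frame of caddy below 0.12 m and value of joint each of lid, pedal below 0.05 rad); the robot touches nothing.
It fails at once if the garlic bulb is moved by more than 30 mm (distance of garlic_mid from where it was at the start of the episode above 0.03 m).
It fails at once if the coffee tamper is moved by more than 30 mm (distance of tamper_mid from where it was at the start of the episode above 0.03 m).
It also fails if it takes over 72 s, if anything falls off the work surface, if the arm or the gripper's body presses on something with over 40 N, if the wrist force passes 120 N, or if a joint passes its speed limit or range.

## Robot

A 6-joint arm with a two-finger parallel gripper is mounted at the origin on a cart in front of the work surface, level with it; the furniture and walls round the work are solid. World frame = base frame: x ahead of the robot, y to its left, z up, the work surface at z = 0. Lengths are in m, angles in degrees, forces in N, time in s.
With the tool pointing down it reaches from about 0.3 to 0.75 m from the base axis. Payload 8.5 kg.
Tool frame: the origin (TCP) lies at the very end of the fingers, on their centre line; the grasp point (between the pads) lies 19 mm behind it; z points along the fingers, y is the line along which they close (so a half turn about z gives the same grasp; the last joint's range is limited). The gripper opens to 85 mm and grips with 20 to 120 N. Pads are 22 mm wide; open, the fingers measure 114 mm over their backs; the gripper's body (76 mm by 85 mm) begins 54 mm behind the grasp point. The pads swing forward as they close: fully open they stand 13 mm farther back than shut.
Start: joints at [-12.336, 21.807, 74.336, -0, 83.858, -12.336], TCP at [0.55, 0, 0.193] pointing down, gripper open.
Joint ranges: [-178.18, 178.18], [-50.72, 133.34], [12.68, 142.11], [-81.47, 261.47], [9.98, 163.14], [-165.26, 165.26]. Speed limits (degrees/s): [136.94, 136.94, 180, 180, 180, 180].

## Interface

Orientations are given as a 3x3 rotation matrix whose columns are the frame's x, y, z axes.
In Python, from rig import env, optics, spotter gives the robot as it stands.
- The arm moves only by the shell command python3 -m crank 'ROWS' [FORCE]. ROWS is JSON, one flat list of numbers, 5 for each row, row after row: the finger opening in cm, from 0 to 8.54, then the shift along the tool's x, y, z in cm, then the turn about the tool's z in rad. A call has exactly 8 rows; each row shifts and turns the commanded pose from where the row before left it, along the tool's axes as they then stand; what a row does not reach is not made up. A row lasts 1/12 s, in which the tool goes at most 41.7 mm and 7.16 degrees, less where a joint would pass 70% of its speed; a pose out of reach is approached as far as the arm can. A call is refused whole if a number of a shift passes 4.17 or a number of a turn 0.125, either way. A call with a gripper value outside its range is refused whole. The fingers move at their own pace and stop on an object; FORCE is the grip in N (left out, the last holds). Time passes only in rows, so rows that do not move let the fingers close, or fill a call up. It gives the time, the measured TCP pose, the force, the opening and the grip force at its end, in the units of the state.
- env.observe(): the state, without advancing time (a new reading comes with each control period).
- optics.get_image(name): name is "scene" or "side" or "wrist"; returns a dict with "color" (384x512x3 uint8, red, green, blue), "intrinsics" (3x3 intrinsics, pixels), "pose" (4x4, takes a point from camera to world coordinates). Camera axes: x right, y up, looking along -z (the intrinsics and any distortion apply to the point x, -y, -z); pixel columns grow to the right and rows downward; lengths in m; the calibration is good to about 2 mm. A picture is of the moment at which its call begins. There is no depth.
- env.close_job(): hands the job in; it is judged then, once.
Trained networks look in a picture, given as the dict that the camera call returned (one of the last four; its "shot" number tells which), for a name from the list of things; names that differ only in an ending like _2 or _b are one class to them, and where a whole thing is asked for, a point or a joint stands for the part that bears it (a point fixed in the world has none). Each returns a list of dicts, best first, with "score" (0 to 1); they miss things now and then, are a little off and sometimes report something else, mostly with a low value. They report only what shows in the picture. A call takes as long as a camera call. They do not tell look-alikes from the thing itself.
- spotter.look_for(picture, query): "at" ([column, row] as shares, 0 to 1, of the picture: columns of its width, rows of its height, amid what is visible of it).
The state is a dict: "time_s": time; "q": joint angles; "qvel": joint speeds; "joint_efforts": joint torques, N m; "position": TCP position; "tool_rot": TCP orientation; "ft_force": force on the tool from outside, world axes, zero at the start; "wrist_torque": the same for the moment, N m; "grip_width": finger opening in m; "gripper_force": force on a finger pad.
Only numpy, scipy, OpenCV 4.12 (cv2) and the standard library are available. Lean on these libraries where they do the work, as an engineer would, in place of code of your own. Each camera call takes 0.05 s, during which the arm holds its last target. There are 200 camera calls.

## Working session

There is one attempt and no reset: what is moved stays moved. The work goes in short steps, Python scripts to look and compute and a shell command to move; the robot and the scene stay as the last step left them, time stands still between calls to the robot, and variables do not carry over. Pictures are saved under pics/ and viewed, at most 10 in all, crops included, and the job is handed in when it is done.

```bash
ls; mkdir -p pics; cat > h.py <<'E'
import numpy as np, cv2
from rig import env, optics, spotter
def ray(im,px):
    K=np.array(im["intrinsics"]);P=np.array(im["pose"])
    d=np.linalg.inv(K)@np.array([px[0],px[1],1.]); d=np.array([d[0],-d[1],-d[2]])
    return P[:3,3],P[:3,:3]@d
def onz(im,px,z):
    o,d=ray(im,px); return o+d*(z-o[2])/d[2]
def proj(im,p):
    K=np.array(im["intrinsics"]);P=np.array(im["pose"])
    c=P[:3,:3].T@(np.array(p)-P[:3,3]); u=K@np.array([c[0],-c[1],-c[2]]); return u[:2]/u[2]
def tri(rs):
    A=np.zeros((3,3));b=np.zeros(3)
    for o,d in rs:
        d=d/np.linalg.norm(d);M=np.eye(3)-np.outer(d,d);A+=M;b+=M@o
    return np.linalg.solve(A,b)
E
python3 - <<'E'
from h import *
ims=[]
for n in("scene","side"):
    im=optics.get_image(n);ims.append(im["color"])
    print(n,np.round(im["pose"],3).tolist(),np.round(im["intrinsics"],1).tolist(), [k for k in im])
    for q in("lemon_mid","garlic_mid","tamper_mid","caddy","pedal_pad","lid_lip","lid_hinge"):
        for r in spotter.look_for(im,q)[:4]:
            px=np.array(r["at"])*[512,384]
            print(q,round(r["score"],2),px.round(),onz(im,px,.026).round(3))
    cv2.imwrite(f"pics/{n}.png",cv2.resize(im["color"][:,:,::-1],(768,576),interpolation=cv2.INTER_CUBIC))
E
```

```text
pics
scene [[-0.648, 0.577, -0.496, -0.036], [-0.761, -0.479, 0.438, 0.501], [0.015, 0.661, 0.75, 0.955], [0.0, 0.0, 0.0, 1.0]] [[386.7, 0.0, 253.6], [0.0, 386.7, 195.8], [0.0, 0.0, 1.0]] ['color', 'intrinsics', 'pose', 'shot']
lemon_mid 0.89 [168. 293.] [0.462 0.351 0.026]
lemon_mid 0.76 [185. 257.] [0.528 0.255 0.026]
lemon_mid 0.62 [186. 329.] [0.353 0.367 0.026]
caddy 0.58 [237. 198.] [0.606 0.006 0.026]
lid_lip 0.63 [234. 198.] [0.61  0.014 0.026]
lid_lip 0.57 [233. 186.] [ 0.656 -0.018  0.026]
lid_hinge 0.7 [237. 198.] [0.605 0.004 0.026]
side [[0.932, 0.237, -0.273, 0.197], [-0.362, 0.591, -0.721, -0.82], [-0.01, 0.771, 0.637, 0.867], [0.0, 0.0, 0.0, 1.0]] [[427.3, 0.0, 257.1], [0.0, 427.3, 194.2], [0.0, 0.0, 1.0]] ['color', 'intrinsics', 'pose', 'shot']
lemon_mid 0.61 [177. 168.] [0.359 0.36  0.026]
lemon_mid 0.53 [206. 166.] [0.453 0.336 0.026]
garlic_mid 0.67 [264. 287.] [ 0.445 -0.207  0.026]
tamper_mid 0.77 [332. 308.] [ 0.568 -0.321  0.026]
caddy 0.71 [206. 167.] [0.451 0.333 0.026]
caddy 0.59 [274. 198.] [0.6   0.097 0.026]
pedal_pad 0.7 [239. 216.] [0.473 0.057 0.026]
lid_lip 0.9 [270. 184.] [0.615 0.166 0.026]
lid_hinge 0.75 [275. 195.] [0.605 0.107 0.026]
```

View pics/scene.png

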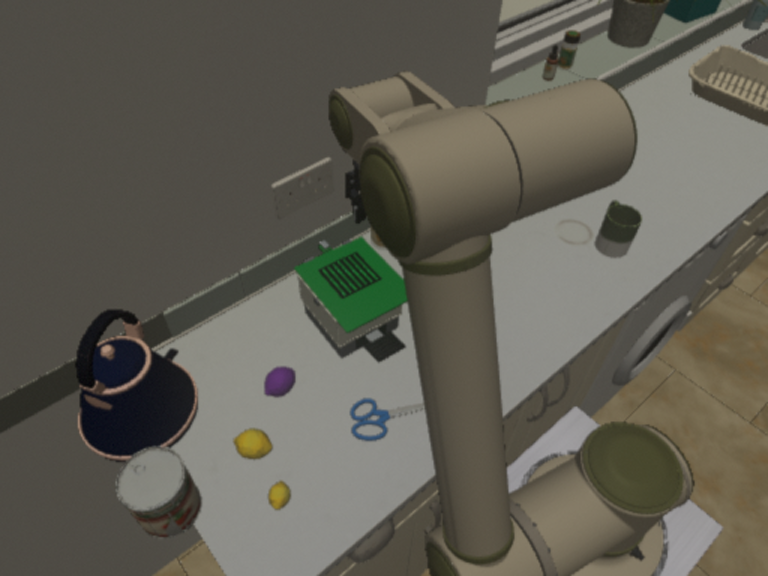

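View pics/side.png

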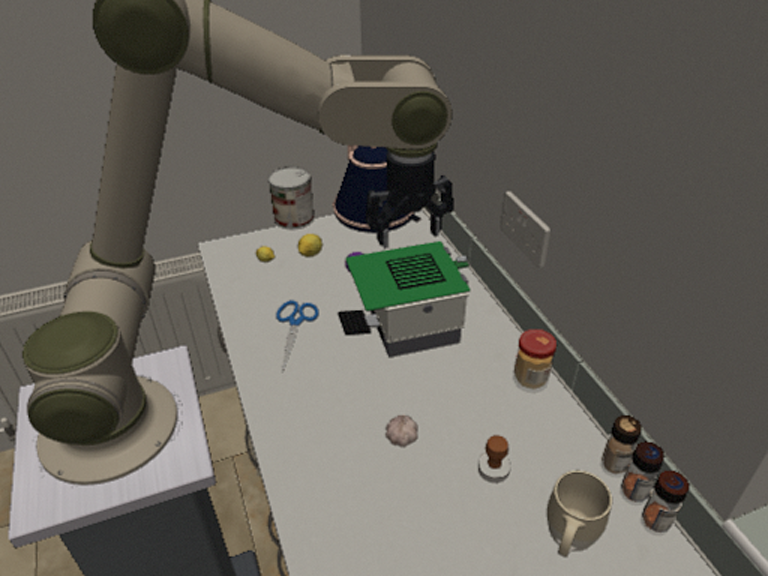

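The scene view (in 512x384 pixels) shows three lemon-like things: purple (185,257), large yellow (168,293) and small yellow (186,329). I choose the large yellow one; in the side view it is at (206,163). The green lid and black pedal are clear in the side view, with the pedal pad at about (236,214).

```bash
python3 - <<'E'
from h import *
L=[]
for n in("scene","side"):
    im=optics.get_image(n);c=im["color"];h=cv2.cvtColor(c,cv2.COLOR_RGB2HSV)
    m=cv2.inRange(h,(45,120,40),(80,255,255))
    m=cv2.morphologyEx(m,cv2.MORPH_CLOSE,np.ones((9,9)))
    cs,_=cv2.findContours(m,cv2.RETR_EXTERNAL,cv2.CHAIN_APPROX_NONE);k=max(cs,key=cv2.contourArea)[:,0]
    w=np.array([onz(im,p,.141)[:2] for p in k]);r=cv2.minAreaRect((w*1000).astype(np.float32))
    print(n,"lid",r,cv2.boxPoints(r).round().tolist())
    y=cv2.inRange(h,(20,120,60),(35,255,255));nn,lab,st,ce=cv2.connectedComponentsWithStats(y)
    for i in range(1,nn):
        if st[i,4]>60:
            p=np.argwhere(lab==i)[:,::-1];w=np.array([onz(im,q,.0255)[:2] for q in p])
            C=np.cov(w.T);e,v=np.linalg.eigh(C)
            print(st[i,4],ce[i].round(1),w.mean(0).round(3),"semi",(2*np.sqrt(e)).round(4),"ang",np.degrees(np.arctan2(v[1,1],v[0,1])).round())
            if 100<st[i,4]: L.append((n,i,ray(im,ce[i])))
    if n=="side":
        x,yy=206,163;cv2.imwrite("pics/crop.png",cv2.resize(c[yy-40:yy+40,x-60:x+60,::-1],(720,480),interpolation=cv2.INTER_CUBIC))
    for l in spotter.look_for(im,"pedal_pad")[:2]:
        px=np.array(l["at"])*[512,384];print("pad",l["score"],px,onz(im,px,.048))
for a in L:
  for b in L:
    if a[0]=="scene" and b[0]=="side": print(a[1],b[1],tri([a[2],b[2]]).round(4))
s=env.observe();print(s["ft_force"],np.round(s["tool_rot"],3).tolist())
E
```

```text
scene lid ((570.5992431640625, 40.96234893798828), (156.16067504882812, 214.7058563232422), 83.92339324951172) [[456.0, -25.0], [669.0, -48.0], [686.0, 107.0], [472.0, 130.0]]
347 [168.1 295.6] [0.458 0.354] semi [0.0254 0.0321] ang -152.0
171 [185.6 329.8] [0.352 0.37 ] semi [0.0159 0.0211] ang 139.0
pad 0.9 [255.2832 229.0176] [0.46290038 0.05107741 0.048     ]
side lid ((571.77734375, 37.667213439941406), (158.4313507080078, 214.08642578125), 85.19725799560547) [[458.0, -32.0], [672.0, -50.0], [685.0, 108.0], [472.0, 126.0]]
181 [206.  162.9] [0.457 0.355] semi [0.0264 0.0439] ang 73.0
86 [176.3 168.9] [0.355 0.358] semi [0.0188 0.028 ] ang 92.0
pad 0.63 [240.5888 213.8112] [0.47255168 0.04361082 0.048     ]
3 1 [0.4569 0.3538 0.0261]
4 1 [ 0.4161  0.3665 -0.0034]
[-0.23407101  0.93629495  0.09184241] [[0.0, 1.0, 0.0], [1.0, -0.0, -0.0], [-0.0, 0.0, -1.0]]
```

View pics/crop.png

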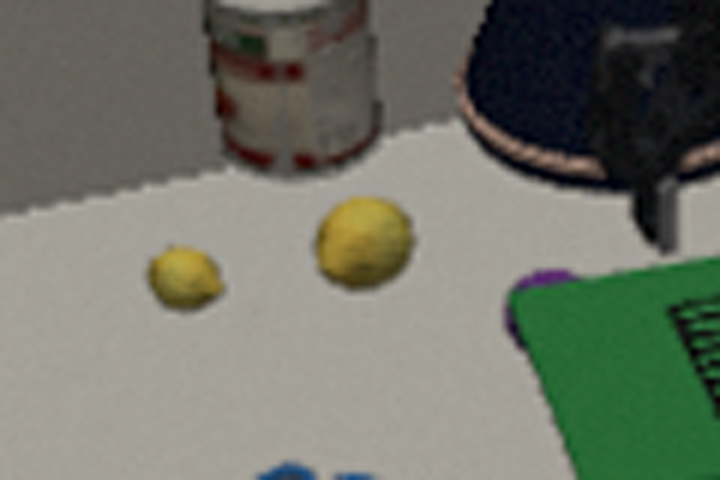

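The crop confirms the large round yellow lemon at side pixel (206,163), with the small one to its left and the purple one half hidden behind the lid. From the images the caddy is at about (0.579, 0.038), yaw −0.096 rad. A roll of the tool can't lean it, so I'll press the pad with the forward open finger and keep the body clear of the lip.

```bash
python3 -m crank '[8.5,1.1,-3.06,0,0, 8.5,1.1,-3.06,0,0, 8.5,1.1,-3.06,0,0, 8.5,1.1,-3.06,0,0, 8.5,1.15,-3.06,0,0, 8.5,0,0,0,0.096, 8.5,0,0,0,0, 8.5,0,0,0,0]' 40
python3 - <<'E'
from h import *
print(env.observe()["position"])
im=optics.get_image("wrist");a=im["color"]
b=optics.get_image("side")
c=np.hstack([cv2.resize(x[:,:,::-1],(400,300)) for x in(a,)]+[cv2.resize(b["color"][100:292,130:386,::-1],(400,300))])
cv2.imwrite("pics/w1.png",c)
O=np.array([.579,.038,0]);t=-.096;R=np.array([[np.cos(t),-np.sin(t),0],[np.sin(t),np.cos(t),0],[0,0,1]])
for n,p in dict(lip=[-.115,0,.141],lipL=[-.115,.08,.141],lipR=[-.115,-.08,.141],pad=[-.129,0,.048],padfL=[-.146,.033,.046],padfR=[-.146,-.033,.046]).items():
    q=O+R@np.array(p);u=proj(im,q);v=proj(b,q);print(n,q.round(3),(u*400/512).round(),(v-[130,100])*400/256)
E
```

```text
time_s: 1.67
position: [0.3974, 0.0554, 0.1935]
tool_rot: [[0.094, 0.996, 0.001], [0.996, -0.094, -0.0], [-0.0, 0.001, -1.0]]
ft_force: [-0.4, -0.1, -0.1]
grip_width: 0.0848
gripper_force: 0.0
[0.39744865 0.05541816 0.19346769]
lip [0.465 0.049 0.141] [263. 152.] [165.58061486 137.41508353]
lipL [0.472 0.129 0.141] [270.  74.] [155.36215035 111.18527281]
lipR [ 0.457 -0.031  0.141] [258. 217.] [176.90194121 166.47583398]
pad [0.451 0.05  0.048] [237. 134.] [160.21925488 178.5253008 ]
padfL [0.437 0.085 0.046] [226. 111.] [147.31549786 169.58576182]
padfR [0.431 0.019 0.046] [225. 155.] [155.20460984 193.09266994]
```

View pics/w1.png

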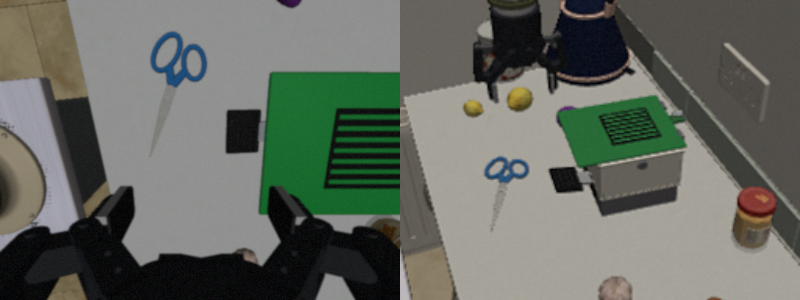

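```bash
python3 -m crank '[8.5,0,0,3,0, 8.5,0,0,3,0, 8.5,0,0,3,0, 8.5,0,0,3,0, 8.5,0,0,1.5,0, 8.5,0,0,0.5,0, 8.5,0,0,0,0, 8.5,0,0,0,0]'; python3 -m crank '[8.5,0,0,0.3,0, 8.5,0,0,0.3,0, 8.5,0,0,0.3,0, 8.5,0,0,0.3,0, 8.5,0,0,0.3,0, 8.5,0,0,0.3,0, 8.5,0,0,0,0, 8.5,0,0,0,0]'
python3 - <<'E'
from h import *
b=optics.get_image("side")
cv2.imwrite("pics/s2.png",cv2.resize(b["color"][60:300,110:430,::-1],(640,480)))
E
```

```text
time_s: 2.43
position: [0.3978, 0.0553, 0.0536]
tool_rot: [[0.095, 0.995, 0.001], [0.995, -0.095, -0.0], [-0.0, 0.001, -1.0]]
ft_force: [1.2, -0.2, -0.4]
grip_width: 0.0849
gripper_force: 0.0
time_s: 3.1
position: [0.3993, 0.0553, 0.0396]
tool_rot: [[0.095, 0.995, 0.011], [0.995, -0.095, -0.002], [-0.001, 0.012, -1.0]]
ft_force: [-28.6, -0.1, 66.1]
grip_width: 0.0852
gripper_force: 33.9
```

View pics/s2.png

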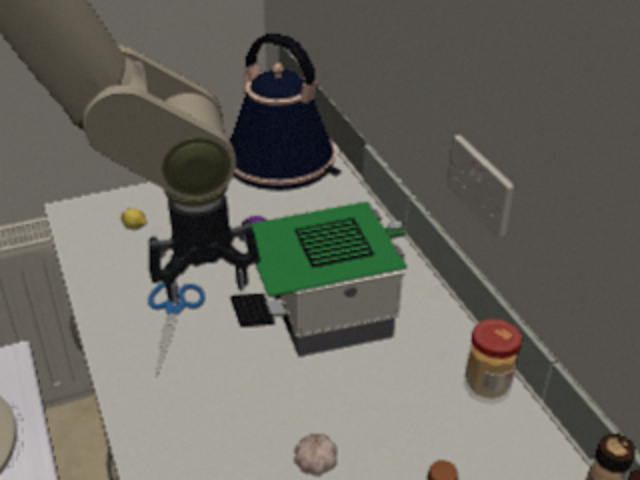

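The side view shows the forward knuckle (255,240) resting on the lid's edge: it's wider than the fingers. I'll back up, shift 11 mm away from the caddy and come down again in small steps.

```bash
python3 -m crank '[8.5,0,0,-1.5,0, 8.5,0,0,-1,0, 8.5,0,-1.1,0,0, 8.5,0,0,0,0, 8.5,0,0,1,0, 8.5,0,0,0.8,0, 8.5,0,0,0,0, 8.5,0,0,0,0]'; python3 -m crank '[8.5,0,0,0.2,0, 8.5,0,0,0.2,0, 8.5,0,0,0.2,0, 8.5,0,0,0.1,0, 8.5,0,0,0,0, 8.5,0,0,0,0, 8.5,0,0,0,0, 8.5,0,0,0,0]'
```

```text
time_s: 3.82
position: [0.386, 0.0566, 0.0419]
tool_rot: [[0.096, 0.995, -0.001], [0.995, -0.096, 0.0], [0.0, -0.001, -1.0]]
ft_force: [-0.5, -0.2, 0.6]
grip_width: 0.0851
gripper_force: 0.0
time_s: 4.48
position: [0.3861, 0.0566, 0.0352]
tool_rot: [[0.096, 0.995, 0.0], [0.995, -0.096, 0.0], [0.0, 0.0, -1.0]]
ft_force: [-0.1, 0.9, -0.3]
grip_width: 0.0849
gripper_force: 0.0
```

```bash
python3 -m crank '[8.5,0,0,0.2,0, 8.5,0,0,0.2,0, 8.5,0,0,0.2,0, 8.5,0,0,0.2,0, 8.5,0,0,0.2,0, 8.5,0,0,0,0, 8.5,0,0,0,0, 8.5,0,0,0,0]'
python3 - <<'E'
from h import *
b=optics.get_image("side")
cv2.imwrite("pics/s3.png",cv2.resize(b["color"][130:250,170:330,::-1],(640,480)))
E
```

```text
time_s: 5.15
position: [0.3861, 0.0565, 0.0251]
tool_rot: [[0.096, 0.995, 0.0], [0.995, -0.096, -0.0], [-0.0, 0.0, -1.0]]
ft_force: [0.2, -0.2, 0.1]
grip_width: 0.0846
gripper_force: 0.0
```

View pics/s3.png

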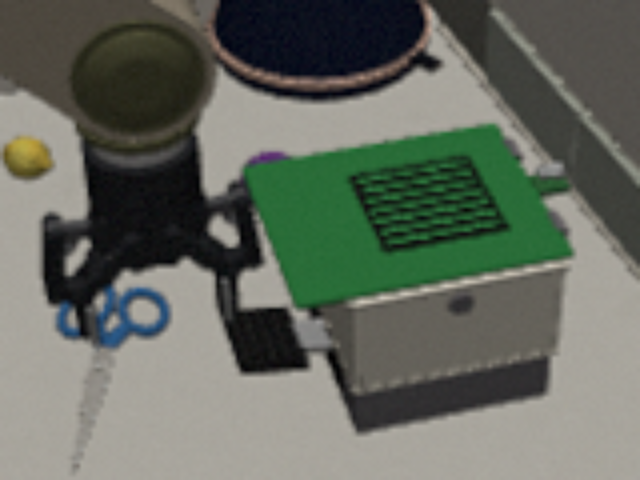

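The finger at column 230 has gone just in front of the pad (front edge at column 240) without touching it. If I turn the gripper 45° about its axis, the fingertip reaches further under the lip relative to the knuckle.

```bash
python3 -m crank '[8.5,0,0,-3,0, 8.5,0,0,-3,0, 8.5,-1.65,0.84,0,0, 8.5,-1.65,0.84,0,0, 8.5,0,0,0,-0.12, 8.5,0,0,0,-0.12, 8.5,0,0,0,-0.12, 8.5,0,0,0,-0.12]'; python3 -m crank '[8.5,0,0,0,-0.12, 8.5,0,0,0,-0.12, 8.5,0,0,0,-0.065, 8.5,0,0,2,0, 8.5,0,0,1,0, 8.5,0,0,0.5,0, 8.5,0,0,0.2,0, 8.5,0,0,0,0]'; python3 -m crank '[8.5,0,0,0.2,0, 8.5,0,0,0.2,0, 8.5,0,0,0.2,0, 8.5,0,0,0.2,0, 8.5,0,0,0,0, 8.5,0,0,0,0, 8.5,0,0,0,0, 8.5,0,0,0,0]'
```

```text
time_s: 5.87
position: [0.3996, 0.022, 0.0852]
tool_rot: [[-0.38, 0.925, 0.0], [0.925, 0.38, -0.0], [-0.0, 0.0, -1.0]]
ft_force: [0.1, -0.3, 0.8]
grip_width: 0.0846
gripper_force: 0.0
time_s: 6.53
position: [0.3996, 0.0221, 0.0481]
tool_rot: [[-0.636, 0.772, -0.0], [0.772, 0.636, 0.0], [0.0, -0.0, -1.0]]
ft_force: [-0.7, 0.0, -0.0]
grip_width: 0.085
gripper_force: 0.0
time_s: 7.2
position: [0.3997, 0.0221, 0.0402]
tool_rot: [[-0.636, 0.772, 0.0], [0.772, 0.636, -0.0], [-0.0, 0.0, -1.0]]
ft_force: [-1.2, -0.4, -0.5]
grip_width: 0.0847
gripper_force: 0.0
```

```bash
python3 -m crank '[8.5,0,0,0.2,0, 8.5,0,0,0.2,0, 8.5,0,0,0.2,0, 8.5,0,0,0.2,0, 8.5,0,0,0,0, 8.5,0,0,0,0, 8.5,0,0,0,0, 8.5,0,0,0,0]'; python3 -m crank '[8.5,0,0,0.2,0, 8.5,0,0,0.2,0, 8.5,0,0,0.2,0, 8.5,0,0,0,0, 8.5,0,0,0,0, 8.5,0,0,0,0, 8.5,0,0,0,0, 8.5,0,0,0,0]'
```

```text
time_s: 7.87
position: [0.3996, 0.0221, 0.0322]
tool_rot: [[-0.636, 0.772, 0.0], [0.772, 0.636, -0.0], [-0.0, 0.0, -1.0]]
ft_force: [0.8, -0.1, 1.3]
grip_width: 0.0851
gripper_force: 0.0
time_s: 8.53
position: [0.3996, 0.0221, 0.0262]
tool_rot: [[-0.636, 0.772, 0.0], [0.772, 0.636, -0.0], [-0.0, 0.0, -1.0]]
ft_force: [0.8, 0.4, 0.1]
grip_width: 0.0852
gripper_force: 0.0
```

```bash
python3 - <<'E'
from h import *
b=optics.get_image("side");a=optics.get_image("wrist")
cv2.imwrite("pics/s4.png",np.hstack([cv2.resize(b["color"][140:260,170:330,::-1],(400,300)),cv2.resize(a["color"][:,:,::-1],(400,300))]))
E
```

```text
(no output)
```

View pics/s4.png

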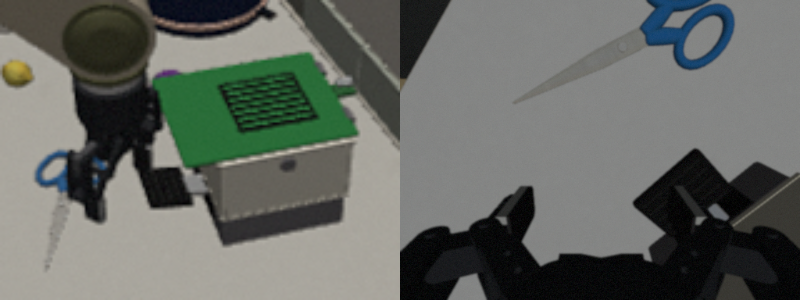

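```bash
python3 - <<'E'
from h import *
a=optics.get_image("wrist");s=env.observe();R=np.array(s["tool_rot"]);p=np.array(s["position"])
f=lambda q:(proj(a,q)*400/512+[400,0]).round()
for x in(-.011,.011):
  for y in(.0425,.05,.057): 
    q=p+R@[x,y,-.013];print("tip",x,y,q.round(4),f(q))
O=np.array([.579,.038,0]);t=-.096;C=np.array([[np.cos(t),-np.sin(t),0],[np.sin(t),np.cos(t),0],[0,0,1]])
for x in(-.146,-.094):
  for y in(-.033,.033):
    q=O+C@[x,y,.047];print("pad",x,y,q.round(4),f(q))
for x in(-.011,.011): 
    q=p+R@[x,.0425,-.013];print(C.T@(q-O))
E
```

```text
tip -0.011 0.0425 [0.4394 0.0406 0.0391] [653. 188.]
tip -0.011 0.05 [0.4452 0.0454 0.0391] [662. 188.]
tip -0.011 0.057 [0.4506 0.0499 0.0391] [671. 188.]
tip 0.011 0.0425 [0.4254 0.0576 0.0391] [655. 162.]
tip 0.011 0.05 [0.4312 0.0624 0.0391] [664. 162.]
tip 0.011 0.057 [0.4366 0.0668 0.0391] [673. 162.]
pad -0.146 -0.033 [0.4305 0.0191 0.047 ] [628. 205.]
pad -0.146 0.033 [0.4368 0.0848 0.047 ] [694. 148.]
pad -0.094 -0.033 [0.4823 0.0142 0.047 ] [671. 244.]
pad -0.094 0.033 [0.4886 0.0799 0.047 ] [736. 193.]
[-0.13922256 -0.01076041  0.03914478]
[-0.15477265  0.00480219  0.03914515]
```

```bash
python3 -m crank '[8.5,0,0,0.2,0, 8.5,0,0,0.2,0, 8.5,0,0,0.2,0, 8.5,0,0,0,0, 8.5,0,0,0,0, 8.5,0,0,0,0, 8.5,0,0,0,0, 8.5,0,0,0,0]'; python3 - <<'E'
from h import *
a=optics.get_image("wrist");s=env.observe();R=np.array(s["tool_rot"]);p=np.array(s["position"])
for h in(.013,.02,.026,.032):
  for x in(-.011,.011):
    q=p+R@[x,.0425,-h];print(h,x,(proj(a,q)*400/512+[400,0]).round())
E
```

```text
time_s: 9.35
position: [0.3996, 0.0221, 0.0202]
tool_rot: [[-0.636, 0.772, 0.0], [0.772, 0.636, -0.0], [-0.0, 0.0, -1.0]]
ft_force: [-0.7, -0.0, -0.2]
grip_width: 0.0845
gripper_force: 0.0
0.013 -0.011 [653. 188.]
0.013 0.011 [655. 162.]
0.02 -0.011 [655. 192.]
0.02 0.011 [657. 165.]
0.026 -0.011 [657. 196.]
0.026 0.011 [659. 168.]
0.032 -0.011 [659. 199.]
0.032 0.011 [661. 171.]
```

```bash
python3 - <<'E'
from h import *
b=optics.get_image("side");s=env.observe();R=np.array(s["tool_rot"]);p=np.array(s["position"])+[0,0,.006]
for h in(.0,.013,.026,.04):
  for sg in(1,-1):
   for y in(.0425,.055): print(h,sg,y,[((proj(b,p+R@[x,sg*y,-h])-[170,140])*2.5).round().tolist() for x in(-.011,.011)])
cv2.imwrite("pics/s5.png",np.hstack([cv2.resize(b["color"][170:230,190:270,::-1],(480,360),interpolation=cv2.INTER_CUBIC)]))
O=np.array([.579,.038,0]);t=-.096;C=np.array([[np.cos(t),-np.sin(t),0],[np.sin(t),np.cos(t),0],[0,0,1]])
for h in(.0,.013,.026,.04): print(h,[((proj(b,p-[0,0,.006]+R@[x,y,-h])-[190,170])*6).round().tolist() for x in(-.011,.011) for y in (.0425,.055)],[((proj(b,p-[0,0,.006]+R@[x,y,-h])-[190,170])*6).round().tolist() for x in(-.011,.011) for y in (-.0425,-.055)])
print([((proj(b,O+C@[x,y,.047])-[190,170])*6).round().tolist() for x in(-.146,-.094) for y in (-.033,.033)])
E
```

```text
0.0 1 0.0425 [[151.0, 208.0], [135.0, 201.0]]
0.0 1 0.055 [[156.0, 201.0], [140.0, 195.0]]
0.0 -1 0.0425 [[109.0, 255.0], [93.0, 248.0]]
0.0 -1 0.055 [[103.0, 262.0], [86.0, 255.0]]
0.013 1 0.0425 [[150.0, 199.0], [134.0, 193.0]]
0.013 1 0.055 [[156.0, 193.0], [140.0, 186.0]]
0.013 -1 0.0425 [[108.0, 246.0], [92.0, 239.0]]
0.013 -1 0.055 [[102.0, 253.0], [85.0, 246.0]]
0.026 1 0.0425 [[150.0, 191.0], [133.0, 184.0]]
0.026 1 0.055 [[155.0, 184.0], [139.0, 178.0]]
0.026 -1 0.0425 [[107.0, 238.0], [91.0, 231.0]]
0.026 -1 0.055 [[101.0, 245.0], [84.0, 238.0]]
0.04 1 0.0425 [[149.0, 182.0], [132.0, 175.0]]
0.04 1 0.055 [[155.0, 175.0], [138.0, 169.0]]
0.04 -1 0.0425 [[106.0, 228.0], [89.0, 221.0]]
0.04 -1 0.055 [[100.0, 236.0], [83.0, 229.0]]
0.0 [[242.0, 327.0], [256.0, 311.0], [204.0, 312.0], [218.0, 296.0]] [[143.0, 440.0], [128.0, 458.0], [103.0, 423.0], [88.0, 441.0]]
0.013 [[241.0, 307.0], [255.0, 292.0], [202.0, 292.0], [216.0, 277.0]] [[141.0, 420.0], [126.0, 438.0], [101.0, 403.0], [85.0, 421.0]]
0.026 [[240.0, 287.0], [254.0, 272.0], [200.0, 272.0], [215.0, 257.0]] [[139.0, 400.0], [123.0, 417.0], [99.0, 383.0], [83.0, 400.0]]
0.04 [[238.0, 265.0], [252.0, 250.0], [199.0, 250.0], [213.0, 235.0]] [[137.0, 378.0], [121.0, 395.0], [96.0, 361.0], [80.0, 378.0]]
[[236.0, 320.0], [206.0, 230.0], [344.0, 298.0], [310.0, 210.0]]
```

View pics/s5.png

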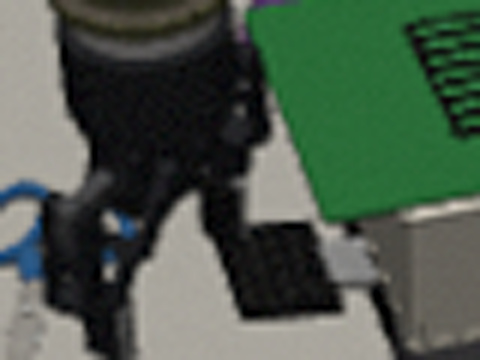

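The side view shows the forward finger ending at about (235,225), over the front of the pad, and still above it: the open tips sit higher than I assumed. I'll keep lowering and watch the force.

```bash
for i in 1; do python3 -m crank '[8.5,0,0,0.2,0, 8.5,0,0,0.2,0, 8.5,0,0,0.2,0, 8.5,0,0,0,0, 8.5,0,0,0,0, 8.5,0,0,0,0, 8.5,0,0,0,0, 8.5,0,0,0,0]'; done;  python3 -m crank '[8.5,0,0,0.2,0, 8.5,0,0,0.2,0, 8.5,0,0,0.2,0, 8.5,0,0,0,0, 8.5,0,0,0,0, 8.5,0,0,0,0, 8.5,0,0,0,0, 8.5,0,0,0,0]'
```

```text
time_s: 10.12
position: [0.3996, 0.0221, 0.0142]
tool_rot: [[-0.636, 0.772, 0.0], [0.772, 0.636, -0.0], [-0.0, 0.0, -1.0]]
ft_force: [-0.5, -0.1, -0.4]
grip_width: 0.085
gripper_force: 0.0
time_s: 10.78
position: [0.3996, 0.0221, 0.0082]
tool_rot: [[-0.636, 0.772, 0.0], [0.772, 0.636, -0.0], [-0.0, 0.0, -1.0]]
ft_force: [-0.4, -0.5, 0.2]
grip_width: 0.085
gripper_force: 0.0
```

```bash
python3 - <<'E'
from h import *
b=optics.get_image("side");a=optics.get_image("wrist")
s=cv2.resize(b["color"][160:220,190:270,::-1],(400,300),interpolation=cv2.INTER_CUBIC)
w=cv2.resize(a["color"][170:320,280:480,::-1],(400,300),interpolation=cv2.INTER_CUBIC)
s2=cv2.resize(b["color"][200:245,190:250,::-1],(400,300),interpolation=cv2.INTER_CUBIC)
i=np.vstack([np.hstack([s,w]),np.hstack([s2,cv2.resize(a["color"][:,:,::-1],(400,300))])])
i=np.clip(255*(i/255.)**.5,0,255).astype(np.uint8);cv2.imwrite("pics/s6.png",i)
E
```

```text
(no output)
```

View pics/s6.png

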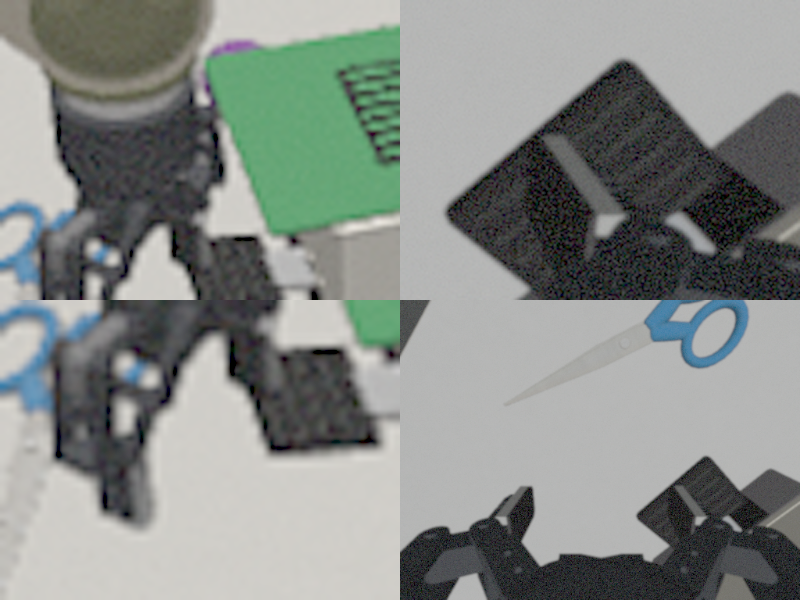

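```bash
python3 - <<'E'
from h import *
b=optics.get_image("side");a=optics.get_image("wrist");s=env.observe();R=np.array(s["tool_rot"]);p=np.array(s["position"])
for pw in([170,240],[147,243]):
  for ps in([211,233.5],[207,232]):
    r=[ray(a,pw),ray(b,ps)];q=tri(r);d=r[0][1]/np.linalg.norm(r[0][1]);print(q.round(4),(R.T@(q-p)).round(4),"miss",np.linalg.norm(np.cross(q-r[0][0],d)).round(4))
# right finger far-tip edge in wrist crop panel, tool frame at several heights
for pc in([545,138],[530,170]):
  px=[280+(pc[0]-400)/2,170+pc[1]/2]
  print(pc,[(h,(R.T@(onz(a,px,h)-p)).round(4).tolist()) for h in(.02,.03,.048)])
P=np.array(a["pose"]);print("cam in tool",(R.T@(P[:3,3]-p)).round(3),(R.T@P[:3,:3]).round(2).tolist())
E
```

```text
[ 0.3664 -0.0045  0.0509] [ 0.0006 -0.0425 -0.0428] miss 0.0043
[ 0.3615 -0.0005  0.0565] [ 0.0068 -0.0438 -0.0484] miss 0.0004
[ 0.3616 -0.0103  0.0572] [-0.0008 -0.0499 -0.049 ] miss 0.0078
[ 0.357  -0.0061  0.0622] [ 0.0053 -0.0509 -0.0541] miss 0.003
[545, 138] [(0.02, [-0.0105, 0.061, -0.0118]), (0.03, [-0.0057, 0.0574, -0.0218]), (0.048, [0.0029, 0.0509, -0.0398])]
[530, 170] [(0.02, [-0.0218, 0.0571, -0.0118]), (0.03, [-0.0164, 0.0538, -0.0218]), (0.048, [-0.0066, 0.0477, -0.0398])]
cam in tool [ 0.07   0.    -0.181] [[-0.0, 0.96, 0.28], [1.0, 0.0, 0.0], [-0.0, 0.28, -0.96]]
```

```bash
python3 -m crank '[8.5,-0.14,0.14,0,0, 8.5,-0.14,0.14,0,0, 8.5,0,0,0,0, 8.5,0,0,0.2,0, 8.5,0,0,0.2,0, 8.5,0,0,0.2,0, 8.5,0,0,0,0, 8.5,0,0,0,0]'; python3 -m crank '[8.5,0,0,0.2,0, 8.5,0,0,0.2,0, 8.5,0,0,0.2,0, 8.5,0,0,0,0, 8.5,0,0,0,0, 8.5,0,0,0,0, 8.5,0,0,0,0, 8.5,0,0,0,0]'
```

```text
time_s: 11.65
position: [0.4035, 0.0217, 0.002]
tool_rot: [[-0.636, 0.772, -0.0], [0.772, 0.636, 0.0], [0.0, -0.0, -1.0]]
ft_force: [-0.7, -0.2, -0.2]
grip_width: 0.0851
gripper_force: 0.0
time_s: 12.32
position: [0.4033, 0.0218, -0.0039]
tool_rot: [[-0.636, 0.772, -0.0], [0.772, 0.636, 0.0], [0.0, -0.0, -1.0]]
ft_force: [-2.7, 0.7, 5.2]
grip_width: 0.085
gripper_force: 2.5
```

```bash
python3 -m crank '[8.5,0,0,0.25,0, 8.5,0,0,0.25,0, 8.5,0,0,0.25,0, 8.5,0,0,0.25,0, 8.5,0,0,0,0, 8.5,0,0,0,0, 8.5,0,0,0,0, 8.5,0,0,0,0]'; python3 - <<'E'
from h import *
b=optics.get_image("side");h=cv2.cvtColor(b["color"],cv2.COLOR_RGB2HSV);m=cv2.inRange(h,(45,120,40),(80,255,255));p=np.argwhere(m);print(len(p),p.min(0),p.max(0))
E
```

```text
time_s: 12.98
position: [0.4032, 0.0218, -0.0139]
tool_rot: [[-0.636, 0.772, -0.001], [0.772, 0.636, 0.0], [0.0, -0.0, -1.0]]
ft_force: [-3.3, 0.6, 5.2]
grip_width: 0.0851
gripper_force: 2.2
1696 [144 236] [192 312]
```

```bash
python3 -m crank '[8.5,0,0,0.25,0, 8.5,0,0,0.25,0, 8.5,0,0,0.25,0, 8.5,0,0,0.25,0, 8.5,0,0,0,0, 8.5,0,0,0,0, 8.5,0,0,0,0, 8.5,0,0,0,0]'; python3 - <<'E'
from h import *
b=optics.get_image("side");h=cv2.cvtColor(b["color"],cv2.COLOR_RGB2HSV);m=cv2.inRange(h,(45,120,40),(80,255,255));p=np.argwhere(m);print(len(p),p.min(0),p.max(0))
E
```

```text
time_s: 13.7
position: [0.4037, 0.0217, -0.0239]
tool_rot: [[-0.636, 0.772, 0.0], [0.772, 0.636, -0.0], [-0.0, 0.0, -1.0]]
ft_force: [-2.4, 1.4, 4.8]
grip_width: 0.0851
gripper_force: 2.7
736 [121 254] [192 312]
```

```bash
python3 -m crank '[8.5,0,0,0.2,0, 8.5,0,0,0.2,0, 8.5,0,0,0.1,0, 8.5,0,0,0,0, 8.5,0,0,0,0, 8.5,0,0,0,0, 8.5,0,0,0,0, 8.5,0,0,0,0]'; python3 - <<'E'
from h import *
b=optics.get_image("side");h=cv2.cvtColor(b["color"],cv2.COLOR_RGB2HSV);m=cv2.inRange(h,(45,120,40),(80,255,255));p=np.argwhere(m);print(len(p),p.min(0),p.max(0))
O=np.array([.579,.038,0]);t=-.096;C=np.array([[np.cos(t),-np.sin(t),0],[np.sin(t),np.cos(t),0],[0,0,1]])
for g in(0,.8,1,1.1,1.19): print(g,[proj(b,O+C@[.079-.194*np.cos(g),y,.138+.194*np.sin(g)]).round().tolist() for y in(-.08,.08)])
E
```

```text
time_s: 14.42
position: [0.4042, 0.0217, -0.0287]
tool_rot: [[-0.636, 0.772, 0.002], [0.772, 0.636, -0.0], [-0.001, 0.001, -1.0]]
ft_force: [-1.2, 1.0, 6.5]
grip_width: 0.0851
gripper_force: 3.2
333 [113 266] [191 312]
0 [[243.0, 207.0], [229.0, 172.0]]
0.8 [[265.0, 159.0], [248.0, 127.0]]
1 [[277.0, 149.0], [259.0, 117.0]]
1.1 [[284.0, 145.0], [265.0, 113.0]]
1.19 [[291.0, 141.0], [271.0, 110.0]]
```

```bash
python3 -m crank '[8.5,0,0,0.15,0, 8.5,0,0,0.15,0, 8.5,0,0,0.1,0, 8.5,0,0,0,0, 8.5,0,0,0,0, 8.5,0,0,0,0, 8.5,0,0,0,0, 8.5,0,0,0,0]'; python3 - <<'E'
from h import *
b=optics.get_image("side");h=cv2.cvtColor(b["color"],cv2.COLOR_RGB2HSV);m=cv2.inRange(h,(45,120,40),(80,255,255));p=np.argwhere(m);print(len(p),p.min(0),p.max(0))
E
```

```text
time_s: 15.13
position: [0.4049, 0.0217, -0.0313]
tool_rot: [[-0.636, 0.772, 0.005], [0.772, 0.636, -0.001], [-0.003, 0.003, -1.0]]
ft_force: [-7.4, 1.9, 31.4]
grip_width: 0.0849
gripper_force: 16.2
403 [111 271] [191 312]
```

```bash
python3 -m crank '[8.5,0,0,-2,0, 8.5,0,0,-4,0, 8.5,0,0,-4,0, 8.5,0,0,-4,0, 8.5,0,0,-4,0, 8.5,0,0,-4,0, 8.5,0,0,-4,0, 8.5,0,0,-2,0]'; python3 -m crank '[8.5,2.48,2.76,0,0, 8.5,2.48,2.76,0,0, 8.5,2.48,2.76,0,0, 8.5,2.48,2.76,0,0, 8.5,2.48,2.76,0,0, 8.5,2.48,2.76,0,0, 8.5,2.48,2.76,0,0, 8.5,2.48,2.76,0,0]'
python3 -m crank '[8.5,2.48,2.76,0,0, 8.5,0,0,0,0, 8.5,0,0,0,0, 8.5,0,0,0,0, 8.5,0,0,0,0, 8.5,0,0,0,0, 8.5,0,0,0,0, 8.5,0,0,0,0]'
cat > lem.py <<'E'
from h import *
im=optics.get_image("wrist");c=im["color"];h=cv2.cvtColor(c,cv2.COLOR_RGB2HSV);s=env.observe();R=np.array(s["tool_rot"]);p=np.array(s["position"])
y=cv2.inRange(h,(18,110,50),(38,255,255));nn,lab,st,ce=cv2.connectedComponentsWithStats(y)
for i in range(1,nn):
    if st[i,4]>150:
        q=np.argwhere(lab==i)[:,::-1];w=np.array([onz(im,v,.0255)[:2] for v in q]);e,v=np.linalg.eigh(np.cov(w.T))
        m=w.mean(0);print(st[i,4],ce[i].round(),m.round(4),(2*np.sqrt(e)).round(4),"ang",np.degrees(np.arctan2(v[1,1],v[0,1])).round(1),"tool",(R.T@(np.r_[m,.0255]-p)).round(4))
E
python3 lem.py; python3 - <<'E'
from h import *
b=optics.get_image("side");h=cv2.cvtColor(b["color"],cv2.COLOR_RGB2HSV);m=cv2.inRange(h,(45,120,40),(80,255,255));p=np.argwhere(m);print(len(p),p.min(0),p.max(0))
E
```

```text
time_s: 15.85
position: [0.4049, 0.0215, 0.2517]
tool_rot: [[-0.636, 0.772, 0.007], [0.772, 0.636, -0.002], [-0.006, 0.005, -1.0]]
ft_force: [0.1, 0.5, 0.1]
grip_width: 0.0851
gripper_force: 0.0
time_s: 16.52
position: [0.448, 0.3174, 0.2469]
tool_rot: [[-0.636, 0.772, 0.001], [0.772, 0.636, 0.0], [-0.0, 0.001, -1.0]]
ft_force: [0.9, 0.4, 0.7]
grip_width: 0.0849
gripper_force: 0.0
time_s: 17.18
position: [0.4535, 0.3513, 0.2474]
tool_rot: [[-0.635, 0.773, 0.0], [0.773, 0.635, 0.0], [-0.0, 0.0, -1.0]]
ft_force: [-0.2, -0.1, 0.5]
grip_width: 0.0849
gripper_force: 0.0
648 [209. 102.] [0.3558 0.3702] [0.0162 0.0216] ang 138.3 tool [ 0.0765 -0.0636  0.2218]
1250 [260. 159.] [0.457  0.3544] [0.0248 0.0321] ang -142.9 tool [0.     0.0045 0.2219]
372 [111 271] [190 312]
```

```bash
python3 -m crank '[8.5,0,0.45,0,-0.12, 8.5,0,0,0,-0.12, 8.5,0,0,0,-0.12, 8.5,0,0,0,-0.12, 8.5,0,0,0,-0.12, 8.5,0,0,0,-0.12, 8.5,0,0,0,-0.12, 8.5,0,0,0,-0.12]'; python3 -m crank '[8.5,0,0,3,-0.12, 8.5,0,0,3,-0.12, 8.5,0,0,3,-0.12, 8.5,0,0,3,-0.12, 8.5,0,0,0,-0.09, 8.5,0,0,0,0, 8.5,0,0,0,0, 8.5,0,0,0,0]'
python3 lem.py; python3 - <<'E'
from h import *
im=optics.get_image("scene");print(onz(im,(112,345),0),onz(im,(92,295),0))
E
```

```text
time_s: 17.95
position: [0.4569, 0.3546, 0.2472]
tool_rot: [[-0.996, -0.084, 0.0], [-0.084, 0.996, 0.0], [-0.0, 0.0, -1.0]]
ft_force: [0.2, -0.2, 0.5]
grip_width: 0.0852
gripper_force: 0.0
time_s: 18.62
position: [0.4574, 0.355, 0.1282]
tool_rot: [[-0.799, -0.602, 0.002], [-0.602, 0.799, 0.001], [-0.002, -0.0, -1.0]]
ft_force: [-0.1, 0.2, -1.0]
grip_width: 0.0848
gripper_force: 0.0
1345 [333. 104.] [0.3563 0.368 ] [0.0166 0.0219] ang 136.4 tool [0.0732 0.0713 0.1026]
2422 [257. 178.] [0.4567 0.3541] [0.0248 0.0325] ang -143.8 tool [ 0.0013 -0.0003  0.1027]
[0.44657961 0.52477568 0.        ] [0.60226672 0.50379666 0.        ]
```

```bash
python3 -m crank '[8.5,0,0,3,0, 8.5,0,0,3,0, 8.5,0,0,2,0, 8.5,0,0,1.5,0, 8.5,0,0,0.7,0, 8.5,0,0,0.4,0, 8.5,0,0,0,0, 8.5,0,0,0,0]'; python3 -m crank '[8.5,0,0,0.3,0, 8.5,0,0,0.3,0, 8.5,0,0,0.3,0, 8.5,0,0,0.2,0, 8.5,0,0,0,0, 8.5,0,0,0,0, 8.5,0,0,0,0, 8.5,0,0,0,0]'
```

```text
time_s: 19.38
position: [0.4574, 0.3551, 0.0221]
tool_rot: [[-0.797, -0.604, 0.002], [-0.604, 0.797, 0.001], [-0.002, -0.0, -1.0]]
ft_force: [-0.3, -0.3, 0.1]
grip_width: 0.0853
gripper_force: 0.0
time_s: 20.05
position: [0.4569, 0.3548, 0.0102]
tool_rot: [[-0.797, -0.604, 0.0], [-0.604, 0.797, 0.0], [-0.0, -0.0, -1.0]]
ft_force: [0.8, -0.5, -0.5]
grip_width: 0.0854
gripper_force: 0.0
```

```bash
python3 -m crank '[8.5,0,0,0.3,0, 8.5,0,0,0.3,0, 8.5,0,0,0.3,0, 8.5,0,0,0.3,0, 8.5,0,0,0,0, 8.5,0,0,0,0, 8.5,0,0,0,0, 8.5,0,0,0,0]'; python3 - <<'E'
from h import *
a=optics.get_image("wrist");c=a["color"];np.save("w.npy",c)
b=optics.get_image("side")["color"]
i=np.hstack([cv2.resize(c[130:,56:456,::-1],(500,318)),cv2.resize(b[110:200,160:250,::-1],(318,318))])[:,:800]
cv2.imwrite("pics/s7.png",np.clip(255*(i/255.)**.6,0,255).astype(np.uint8))
E
```

```text
time_s: 20.72
position: [0.4569, 0.3548, -0.0018]
tool_rot: [[-0.797, -0.604, 0.0], [-0.604, 0.797, 0.0], [-0.0, -0.0, -1.0]]
ft_force: [-0.3, 0.6, -0.1]
grip_width: 0.0849
gripper_force: 0.0
```

View pics/s7.png

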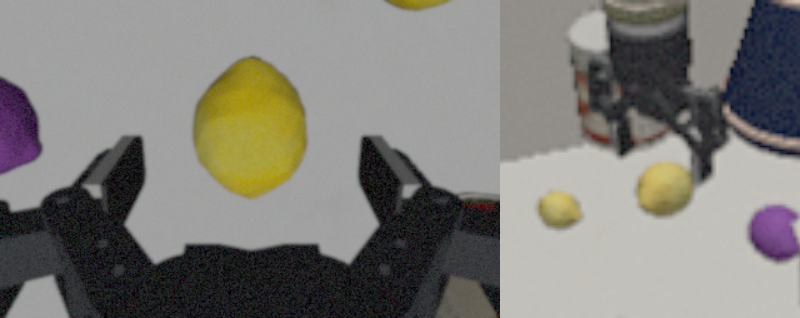

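The last view shows the lemon centred between the fingers in the wrist image (at about (250,128)), but the fingertips are still above its middle in the side image. So I'll go lower before closing.

```bash
python3 -m crank '[8.5,0,0,0.3,0, 8.5,0,0,0.3,0, 8.5,0,0,0.3,0, 8.5,0,0,0.3,0, 8.5,0,0,0.3,0, 8.5,0,0,0.3,0, 8.5,0,0,0,0, 8.5,0,0,0,0]'; python3 -m crank '[4.5,0,0,0,0, 4.5,0,0,0,0, 4.5,0,0,0,0, 4.5,0,0,0,0, 4.5,0,0,0,0, 4.5,0,0,0,0, 4.5,0,0,0,0, 4.5,0,0,0,0]' 25; python3 lem.py
```

```text
time_s: 21.48
position: [0.4568, 0.3548, -0.0201]
tool_rot: [[-0.797, -0.604, -0.0], [-0.604, 0.797, -0.0], [0.0, 0.0, -1.0]]
ft_force: [-0.5, -0.7, 0.0]
grip_width: 0.0848
gripper_force: 0.0
time_s: 22.15
position: [0.457, 0.3548, -0.0193]
tool_rot: [[-0.797, -0.604, 0.001], [-0.604, 0.797, 0.0], [-0.001, -0.0, -1.0]]
ft_force: [-1.9, -0.8, 5.8]
grip_width: 0.0505
gripper_force: 25.6
6123 [413. 101.] [0.3569 0.3668] [0.0168 0.0225] ang 134.1 tool [ 0.0726  0.07   -0.0449]
9494 [258. 247.] [0.4567 0.3554] [0.0263 0.0342] ang -143.0 tool [-0.0001  0.0006 -0.0448]
```

```bash
python3 -m crank '[4.0,0,0,0,0, 4.0,0,0,0,0, 4.0,0,0,-1,0, 4.0,0,0,-2,0, 4.0,0,0,-3,0, 4.0,0,0,-3,0, 4.0,0,0,-3,0, 4.0,0,0,0,0]' 40; python3 lem.py
```

```text
time_s: 22.87
position: [0.4592, 0.3561, 0.1064]
tool_rot: [[-0.797, -0.604, 0.009], [-0.604, 0.797, 0.005], [-0.01, -0.002, -1.0]]
ft_force: [1.0, 0.2, 0.3]
grip_width: 0.0493
gripper_force: 41.7
1614 [340. 100.] [0.3563 0.3678] [0.0166 0.022 ] ang 136.8 tool [0.0742 0.0714 0.0773]
9561 [258. 248.] [0.5118 0.3968] [0.0506 0.0671] ang -143.6 tool [-0.0673  0.0006  0.0783]
```

```bash
python3 -m crank '[4.0,0,0,-3.5,0.124, 4.0,0,0,-3.5,0.124, 4.0,0,0,0,0.124, 4.0,0,0,0,0.124, 4.0,0,0,0,0.124, 4.0,0,0,0,0.124, 4.0,0,0,0,0, 4.0,0,0,0,0]'; python3 -m crank '[4.0,-1.22,-3.38,0,0, 4.0,-1.22,-3.38,0,0, 4.0,-1.22,-3.38,0,0, 4.0,-1.22,-3.38,0,0, 4.0,-1.22,-3.38,0,0, 4.0,-1.22,-3.38,0,0, 4.0,-1.22,-3.38,0,0, 4.0,-1.22,-3.38,0,0]'; python3 -m crank '[4.0,-1.22,-3.38,0,0, 4.0,0,0,0,0, 4.0,0,0,0,0, 4.0,0,0,0,0, 4.0,0,0,0,0, 4.0,0,0,0,0, 4.0,0,0,0,0, 4.0,0,0,0,0]'
python3 - <<'E'
from h import *
for n in("side","wrist"):
  b=optics.get_image(n);h=cv2.cvtColor(b["color"],cv2.COLOR_RGB2HSV);m=cv2.inRange(h,(45,120,40),(80,255,255));p=np.argwhere(m);print(n,len(p),p.min(0) if len(p) else 0,p.max(0) if len(p) else 0)
  y=cv2.inRange(h,(18,110,50),(38,255,255));nn,l,st,ce=cv2.connectedComponentsWithStats(y);print([(st[i,4],ce[i].round()) for i in range(1,nn) if st[i,4]>60])
O=np.array([.579,.038,0]);t=-.096;C=np.array([[np.cos(t),-np.sin(t),0],[np.sin(t),np.cos(t),0],[0,0,1]])
print(C.T@(np.array(env.observe()["position"])-O))
E
```

```text
time_s: 23.58
position: [0.4564, 0.3546, 0.1691]
tool_rot: [[-0.996, 0.092, -0.002], [0.092, 0.996, -0.001], [0.002, -0.001, -1.0]]
ft_force: [1.3, -0.1, -1.1]
grip_width: 0.0492
gripper_force: 42.3
time_s: 24.25
position: [0.5281, 0.0746, 0.1697]
tool_rot: [[-0.996, 0.091, -0.001], [0.091, 0.996, 0.0], [0.001, 0.0, -1.0]]
ft_force: [0.4, 0.7, -0.8]
grip_width: 0.0493
gripper_force: 42.3
time_s: 24.92
position: [0.5369, 0.0422, 0.1702]
tool_rot: [[-0.996, 0.094, 0.0], [0.094, 0.996, 0.0], [-0.0, 0.0, -1.0]]
ft_force: [0.3, -0.0, -1.1]
grip_width: 0.0492
gripper_force: 42.3
side 354 [119 276] [190 312]
[(np.int32(163), array([256., 161.])), (np.int32(88), array([176., 169.])), (np.int32(77), array([354., 241.]))]
wrist 0 0 0
[(np.int32(9594), array([258., 248.])), (np.int32(99), array([ 96., 330.]))]
[-4.21977639e-02 -1.58177704e-04  1.70185402e-01]
```

```bash
python3 -m crank '[4.0,0,0,2,0, 4.0,0,0,2,0, 4.0,0,0,2,0, 4.0,0,0,1,0, 4.0,0,0,1,0, 4.0,0,0,0,0, 4.0,0,0,0,0, 4.0,0,0,0,0]'; python3 -m crank '[6.5,0,0,0,0, 6.5,0,0,0,0, 6.5,0,0,0,0, 6.5,0,0,0,0, 6.5,0,0,0,0, 6.5,0,0,0,0, 6.5,0,0,0,0, 6.5,0,0,0,0]'
python3 - <<'E'
from h import *
for n in("scene","side","wrist"):
  b=optics.get_image(n);h=cv2.cvtColor(b["color"],cv2.COLOR_RGB2HSV)
  y=cv2.inRange(h,(18,110,50),(38,255,255));nn,l,st,ce=cv2.connectedComponentsWithStats(y)
  print(n,[(st[i,4],ce[i].round(),onz(b,ce[i],.075).round(3)) for i in range(1,nn) if st[i,4]>60])
E
```

```text
time_s: 25.68
position: [0.5394, 0.0408, 0.0909]
tool_rot: [[-0.995, 0.096, 0.006], [0.096, 0.995, -0.001], [-0.006, -0.001, -1.0]]
ft_force: [6.2, -2.2, -1.1]
grip_width: 0.0491
gripper_force: 41.4
time_s: 26.35
position: [0.537, 0.0415, 0.0901]
tool_rot: [[-0.995, 0.096, -0.0], [0.096, 0.995, 0.0], [0.0, 0.0, -1.0]]
ft_force: [-0.1, 0.4, 0.8]
grip_width: 0.0655
gripper_force: 0.0
scene [(np.int32(82), array([239., 200.]), array([0.561, 0.033, 0.075])), (np.int32(110), array([468., 227.]), array([ 0.064, -0.406,  0.075])), (np.int32(178), array([186., 330.]), array([0.331, 0.377, 0.075]))]
side [(np.int32(88), array([176., 169.]), array([0.346, 0.289, 0.075])), (np.int32(123), array([263., 197.]), array([0.549, 0.061, 0.075]))]
wrist [(np.int32(3675), array([259., 222.]), array([0.547, 0.042, 0.075]))]
```

The lemon is in the bucket at about (0.547, 0.042). Next I'll raise, shut the fingers and go behind the lid.

```bash
python3 -m crank '[6.5,0,0,-2,0, 6.5,0,0,-3,0, 6.5,0,0,-4,0, 6.5,0,0,-4,0, 6.5,0,0,-4,0, 3,0,0,-4,0, 0,0,0,-4,0, 0,0,0,-4,0]'; python3 -m crank '[0,0,0,-3,0, 0,0,0,0,0, 0,-3,0,0,0, 0,-3,0,0,0, 0,-3,0,0,0, 0,-2.5,0,0,0, 0,0,0,0,0, 0,0,0,0,0]'
python3 - <<'E'
from h import *
b=optics.get_image("side");h=cv2.cvtColor(b["color"],cv2.COLOR_RGB2HSV);m=cv2.inRange(h,(45,120,40),(80,255,255));p=np.argwhere(m);print(len(p),p.min(0),p.max(0))
s=env.observe();print(s["q"])
O=np.array([.579,.038,0]);t=-.096;C=np.array([[np.cos(t),-np.sin(t),0],[np.sin(t),np.cos(t),0],[0,0,1]])
print(C.T@(np.array(s["position"])-O))
for r in spotter.look_for(b,"lid_lip")[:2]: print(r["score"],np.array(r["at"])*[512,384])
E
```

```text
time_s: 27.17
position: [0.5363, 0.0416, 0.3824]
tool_rot: [[-0.995, 0.096, 0.0], [0.096, 0.995, -0.0], [-0.0, 0.0, -1.0]]
ft_force: [1.0, -0.8, 0.6]
grip_width: 0.0295
gripper_force: 0.0
time_s: 27.83
position: [0.6527, 0.0302, 0.4076]
tool_rot: [[-0.995, 0.096, -0.003], [0.096, 0.995, 0.0], [0.003, 0.0, -1.0]]
ft_force: [-1.0, 1.0, 0.4]
grip_width: -0.0001
gripper_force: 0.0
379 [111 271] [190 312]
[-7.69965913e+00  3.39792419e+01  1.89192534e+01  3.07772836e-03
  1.27180816e+02 -9.22125078e+01]
[ 0.07303658 -0.00052249  0.40924835]
0.95 [293.2224 152.2944]
```

```bash
python3 -m crank '[0,0,0,3.5,0, 0,0,0,3.5,0, 0,0,0,3.5,0, 0,0,0,3.5,0, 0,0,0,0,0, 0,1.4,0,0,0, 0,1.4,0,0,0, 0,0,0,0,0]'; python3 -m crank '[0,1.2,0,0.25,0, 0,1.3,0,0.25,0, 0,1.2,0,0.7,0, 0,1.3,0,0.8,0, 0,1.2,0,1,0, 0,1.3,0,1,0, 0,0,0,0,0, 0,0,0,0,0]'
cat > g.py <<'E'
from h import *
O=np.array([.579,.038,0]);t=-.096;C=np.array([[np.cos(t),-np.sin(t),0],[np.sin(t),np.cos(t),0],[0,0,1]])
s=env.observe();print((C.T@(np.array(s["position"])-O)).round(3))
b=optics.get_image("side");h=cv2.cvtColor(b["color"],cv2.COLOR_RGB2HSV);m=cv2.inRange(h,(45,120,40),(80,255,255));p=np.argwhere(m);print(len(p),p.min(0),p.max(0), p[p[:,1].argmin()])
for g in(0,.1,.2,.4,.6,.8,1,1.2): print(g,[proj(b,O+C@[.079-.194*np.cos(g),y,.14+.194*np.sin(g)]).round().tolist() for y in(-.08,.08)])
E
python3 g.py
```

```text
time_s: 28.6
position: [0.6223, 0.0336, 0.2744]
tool_rot: [[-0.995, 0.095, 0.005], [0.095, 0.995, -0.001], [-0.005, -0.0, -1.0]]
ft_force: [-1.1, -0.1, -0.0]
grip_width: -0.0003
gripper_force: 0.0
time_s: 29.27
position: [0.5497, 0.0403, 0.2322]
tool_rot: [[-0.995, 0.096, 0.003], [0.096, 0.995, -0.0], [-0.003, -0.0, -1.0]]
ft_force: [-0.2, 0.3, 0.6]
grip_width: -0.0001
gripper_force: 0.0
[-0.029 -0.001  0.232]
935 [126 249] [192 312] [126 249]
0 [[243.0, 207.0], [229.0, 171.0]]
0.1 [[243.0, 201.0], [229.0, 166.0]]
0.2 [[244.0, 195.0], [230.0, 160.0]]
0.4 [[248.0, 183.0], [233.0, 148.0]]
0.6 [[255.0, 170.0], [240.0, 137.0]]
0.8 [[265.0, 159.0], [248.0, 126.0]]
1 [[277.0, 148.0], [259.0, 116.0]]
1.2 [[291.0, 140.0], [272.0, 109.0]]
```

```bash
python3 -m crank '[0,1.2,0,1.2,0, 0,1.3,0,1.3,0, 0,1,0,1.5,0, 0,1,0,1.5,0, 0,0.5,0,1.5,0, 0,0,0,1,0, 0,0,0,0,0, 0,0,0,0,0]'; python3 g.py | head -2
```

```text
time_s: 29.98
position: [0.5005, 0.0449, 0.151]
tool_rot: [[-0.995, 0.096, 0.001], [0.096, 0.995, -0.0], [-0.001, -0.0, -1.0]]
ft_force: [-0.1, 0.4, 0.7]
grip_width: -0.0003
gripper_force: 0.0
[-0.079 -0.001  0.151]
1848 [157 232] [193 312] [157 232]
```

```bash
python3 -m crank '[0,0,0,0.8,0, 0,0,0,0.8,0, 0,0,0,0.6,0, 0,0,0,0.5,0, 0,0,0,0.3,0, 0,0,0,0.2,0, 0,0,0,0.2,0, 0,0,0,0,0]'; python3 g.py | head -2; python3 -m crank '[0,0,0,0.2,0, 0,0,0,0.2,0, 0,0,0,0.2,0, 0,0,0,0,0, 0,0,0,0,0, 0,0,0,0,0, 0,0,0,0,0, 0,0,0,0,0]'; python3 g.py | head -2
```

```text
time_s: 30.7
position: [0.4992, 0.0451, 0.1159]
tool_rot: [[-0.995, 0.096, -0.0], [0.096, 0.995, 0.0], [0.0, 0.0, -1.0]]
ft_force: [-1.4, -0.6, 0.4]
grip_width: 0.0001
gripper_force: 0.0
[-0.08  -0.001  0.116]
1988 [161 231] [202 312] [168 231]
time_s: 31.42
position: [0.4992, 0.0451, 0.1102]
tool_rot: [[-0.995, 0.096, 0.0], [0.096, 0.995, -0.0], [-0.0, -0.0, -1.0]]
ft_force: [-0.0, -0.7, 0.4]
grip_width: 0.0004
gripper_force: 0.0
[-0.08  -0.001  0.11 ]
2007 [161 231] [204 312] [170 231]
```

```bash
python3 -m crank '[0,0,0,0.15,0, 0,0,0,0.15,0, 0,0,0,0,0, 0,0,0,0,0, 0,0,0,0,0, 0,0,0,0,0, 0,0,0,0,0, 0,0,0,0,0]'; python3 g.py | head -2; python3 -m crank '[0,0,0,0.15,0, 0,0,0,0.15,0, 0,0,0,0,0, 0,0,0,0,0, 0,0,0,0,0, 0,0,0,0,0, 0,0,0,0,0, 0,0,0,0,0]'; python3 g.py | head -2
```

```text
time_s: 32.13
position: [0.4992, 0.0451, 0.1071]
tool_rot: [[-0.995, 0.096, 0.0], [0.096, 0.995, -0.0], [-0.0, -0.0, -1.0]]
ft_force: [1.0, 0.0, -0.9]
grip_width: -0.0003
gripper_force: 0.0
[-0.08  -0.001  0.107]
2024 [161 231] [205 312] [171 231]
time_s: 32.85
position: [0.4992, 0.0451, 0.1042]
tool_rot: [[-0.995, 0.096, 0.0], [0.096, 0.995, -0.0], [-0.0, -0.0, -1.0]]
ft_force: [0.4, 0.6, 0.3]
grip_width: 0.0
gripper_force: 0.0
[-0.08  -0.001  0.104]
2032 [161 231] [206 312] [172 231]
```

Nearly shut; I'll press on until the force shows the stop.

```bash
python3 -m crank '[0,0,0,0.15,0, 0,0,0,0.15,0, 0,0,0,0,0, 0,0,0,0,0, 0,0,0,0,0, 0,0,0,0,0, 0,0,0,0,0, 0,0,0,0,0]'; python3 g.py | head -2
```

```text
time_s: 33.57
position: [0.4995, 0.0451, 0.1023]
tool_rot: [[-0.995, 0.095, 0.002], [0.095, 0.995, -0.0], [-0.002, -0.0, -1.0]]
ft_force: [-3.2, 0.4, 12.6]
grip_width: 0.0003
gripper_force: 6.1
[-0.08  -0.001  0.102]
2033 [161 231] [206 312] [172 231]
```

```bash
python3 -m crank '[0,0,0,0.1,0, 0,0,0,0.1,0, 0,0,0,0,0, 0,0,0,0,0, 0,0,0,0,0, 0,0,0,0,0, 0,0,0,0,0, 0,0,0,0,0]'; python3 g.py | head -2
```

```text
time_s: 34.28
position: [0.4995, 0.0451, 0.1016]
tool_rot: [[-0.995, 0.095, 0.003], [0.095, 0.995, -0.001], [-0.003, -0.0, -1.0]]
ft_force: [-7.7, 0.7, 25.3]
grip_width: -0.0001
gripper_force: 12.7
[-0.08  -0.001  0.102]
2035 [161 231] [206 312] [172 231]
```

Firm at the stop, so the lid is shut. I'll retreat and check the lid, pedal, garlic and tamper.

```bash
python3 -m crank '[0,0,0,-0.5,0, 0,0,0,-1,0, 0,0,0,-2,0, 0,0,0,-3,0, 0,0,0,-3,0, 0,0,0,-3,0, 0,0,0,0,0, 0,0,0,0,0]'; python3 g.py | head -2; python3 - <<'E'
from h import *
b=optics.get_image("side")
for q in("pedal_pad","garlic_mid","tamper_mid","lemon_mid"):
  print(q,[(round(r["score"],2),(np.array(r["at"])*[512,384]).round()) for r in spotter.look_for(b,q)[:3]])
b=optics.get_image("wrist")
for q in("pedal_pad",):
  print(q,[(round(r["score"],2),onz(b,np.array(r["at"])*[512,384],.048)) for r in spotter.look_for(b,q)[:3]])
E
```

```text
time_s: 35.0
position: [0.4997, 0.0451, 0.2251]
tool_rot: [[-0.995, 0.096, 0.003], [0.096, 0.995, -0.0], [-0.003, -0.0, -1.0]]
ft_force: [1.2, -0.2, -0.7]
grip_width: -0.0002
gripper_force: 0.0
[-0.08  -0.001  0.225]
2249 [161 231] [206 312] [172 231]
pedal_pad [(0.53, array([240., 214.])), (0.21, array([332., 308.]))]
garlic_mid [(0.55, array([266., 290.]))]
tamper_mid [(0.59, array([331., 306.]))]
lemon_mid []
pedal_pad [(0.63, array([0.45511597, 0.05346381, 0.048     ]))]
```

Lid shut, pedal back up at its first position (240,214), and the garlic and tamper are unmoved. Handing in.

```bash
python3 -c "
from rig import env
print(env.close_job())"
```

```text
the job is handed in; nothing more can be done
None
```

I handed the job in with the lemon in the caddy, the lid shut and the pedal back up. The garlic and tamper stayed put, and the clock read about 35 s. The hand-in gave no verdict; these are my own camera and force readings.

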